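Arm the test pump under its red safety guard

ROBOT

A 6-joint arm with a two-finger parallel gripper is mounted at the origin on the work surface. World frame = base frame: x ahead of the robot, y to its left, z up, the work surface at z = 0. Lengths are in m, angles in rad, forces in N, time in s.
With the tool pointing down it reaches from about 0.25 to 0.725 m from the base axis. Payload 4 kg.
Tool frame: the origin (TCP) lies at the centre of the arm's flange, where the gripper is bolted on; the fingertips stand 173 mm ahead of it and the grasp point (between the pads) lies 155 mm ahead of it; x points along the fingers, z is the direction in which the jaws open and shut, and the axes are right-handed (so a half turn about x gives the same grasp; the last joint's range is limited). The gripper opens to 85 mm and grips with 20 to 120 N. Pads are 22 mm wide; open, the fingers measure 114 mm over their backs; the gripper's body (76 mm by 85 mm) begins 54 mm behind the grasp point. The pads swing forward as they close: fully open they stand 13 mm farther back than shut.
Start: joints at [1.274, 0.241, 0.005, 1.335, 0, 1.571], TCP at [0.146, 0.478, 0.405] pointing down, gripper open.
Joint ranges: [-2.72, 2.72], [-1.05, 1.87], [-1.09, 1.28], [-1.99, 2.15], [-1.42, 1.44], [-3.14, 3.14]. Speed limits (rad/s): [2.79, 2.79, 3.14, 3.14, 3.14, 3.14].

INTERFACE

Orientations are given as a unit quaternion [x, y, z, w].
In Python, from workcell import bot gives the robot as it stands.
- The arm moves only by the tool arm_command, never from a script. Its argument "moves" is one flat list of numbers, 7 for each row, row after row: the shift along the tool's x, y, z in m, then the turn, a rotation vector about the tool's x, y, z in rad, then the closure, from -1 (fully open) to 1 (shut). A call has 1 to 20 rows; each row shifts and turns the pose as measured when the row begins, along the tool's axes as they then stand; what a row does not reach is not made up. A row lasts 1/12 s, in which the tool goes at most 41.7 mm and 7.16 degrees, less where a joint would pass 70% of its speed; a pose out of reach is approached as far as the arm can. A call with a gripper value outside its range is refused whole. The fingers move at their own pace and stop on an object; the grip force is fixed at half the most. Time passes only in rows, so rows that do not move let the fingers close. It gives the time, the measured TCP pose, the force and the opening at its end, in the units of the state.
- bot.get_obs(): the state, without advancing time (a new reading comes with each control period).
- bot.camera(name): name is "scene" or "side" or "wrist"; returns the picture (384x512x3 uint8, red, green, blue); there is no depth.
- bot.get_calibration(name): a dict with "mtx" (3x3 intrinsics, pixels), "world_from_camera" (4x4, takes a point from camera to world coordinates); the wrist camera has in their place "mount" (4x4, takes a point from camera to tool coordinates, whose origin is the TCP and whose axes are the tool frame's). Camera axes: x right, y up, looking along -z (the intrinsics and any distortion apply to the point x, -y, -z); pixel columns grow to the right and rows downward; lengths in m; the calibration is good to about 2 mm. A picture is of the moment at which its call begins: read the wrist's pose just before it. get_calibration takes no time and is no camera call.
- bot.job_done(): hands the job in, once; it reports no verdict.
The state is a dict: "clock": time; "joint_pos": joint angles; "joint_vel": joint speeds; "tau": joint torques, N m; "eef_pos": TCP position; "tool_rot": TCP orientation; "ft_force": force on the tool from outside, world axes, zero at the start; "ft_torque": the same for the moment, N m; "grip_width": finger opening in m.
Only numpy, scipy, OpenCV 4.12 (cv2) and the standard library are available. Lean on these libraries where they do the work, as an engineer would, in place of code of your own. Each camera call takes 0.05 s, during which the arm holds its last target.

TASK

Arm the test pump: on the grey control box with the red safety guard, swing the guard fully up and back, flip the black toggle beneath it all the way over towards the guard's hinge, then close the red guard fully again. Leave the yellow guard on the other box shut.

Things in the scene. Friction and masses are not known exactly. Their poses are not given: they have to be found in the camera images.
- control_box: Grey control box with the red guard, fixed to the bench: 160 (x) by 130 (y) by 60 mm high. Origin: centre of its underside, at bench level; x points from the box's front to its rear (away from the robot, turned up to 20 degrees), y to its left, z up. Offsets below are in this frame, in mm. Guard's hinge axis: along y through x 30, z 64. Toggle's pivot: x -8, y 0, z 60.
- red_guard (a joint): Guard angle, rad: 0 shut, 1.57 upright, 1.75 stop. Friction hinge: stays where left; 1-2 N at the bar moves it. Red shell, open below, 64 wide; shut it spans x -48 to 30, top z 110. On it a steel bar along y, 10 thick, 64 long, on 7 mm posts at y -29, 29; bar axis when shut at x -32, z 142, with 32 clear to the guard's top. Opening carries it up, over to the rear (upright: x 108, z 126).
- toggle (a joint): Angle of the black toggle under the red guard, rad: 0 leans 0.45 to the box's front (off; starts within 0.05 of this), 0.9 leans 0.45 towards the hinge (on, stop). Swings in the plane y = 0. 37 mm long from its pivot, head 17 mm thick, head's top about z 96. Stays where it is left; takes about 2 N at the head.
- yellow_guard (a joint): Angle of the yellow guard, rad, on a second, otherwise identical grey box on the other side of the bench: 0 shut. It is to stay shut.

How it is judged:
On the way, in this order (a step that is already met when the one before it is completed fails the run):
1. the red guard is swung up and back (past 1.2 rad) (value of joint red_guard above 1.2 rad), for 0.2 s.
2. the toggle is flipped towards the hinge while the guard stands open (value of joint toggle above 0.72 rad and value of joint red_guard above 0.9 rad), for 0.2 s.
At the end, for the whole second after the job is handed in: The red guard is shut (within 0.14 rad, 8 degrees) and at rest, the toggle under it leans towards the hinge (joint over 0.72 of 0.9 rad), and the yellow guard is shut (within 0.14 rad) (value of joint each of red_guard, yellow_guard below 0.14 rad and value of joint toggle above 0.72 rad and velocity of joint red_guard between -0.1 and 0.1 rad/s); the robot touches nothing.
It fails at once if the yellow guard is lifted (value of joint yellow_guard above 0.25 rad).
It also fails if it takes over 58 s, if anything falls off the work surface, if the arm or the gripper's body presses on something with over 40 N, if the wrist force passes 120 N, or if a joint passes its speed limit or range.

## Working session

There is one attempt and no reset: what is moved stays moved. The work goes in short steps, Python scripts to look and compute and a tool call to move; the robot and the scene stay as the last step left them, time stands still between calls to the robot, and variables do not carry over. Pictures are saved under pics/ and viewed, and the job is handed in when it is done.

Besides the shell and the picture viewer there is one more tool, called as a command line: name --argument value ..., lists and objects as JSON in quotes. arm_command: Moves the arm, as the interface text tells. Its arguments: {"type":"object","properties":{"moves":{"type":"array"}},"required":["moves"]}

```bash
mkdir -p pics; ls
python3 - <<'E'
from workcell import bot
import cv2,numpy as np
np.set_printoptions(precision=4,suppress=True)
o=bot.get_obs()
for k,v in o.items(): print(k,v)
for n in ["scene","side","wrist"]:
    im=bot.camera(n); cv2.imwrite(f"pics/{n}0.png",im[:,:,::-1]); print(n,bot.get_calibration(n))
E
```

```text
pics
clock 0.0
joint_pos [ 1.274   0.2414  0.0037  1.3352 -0.      1.5708]
joint_vel [-0.0002  0.001   0.0004  0.0012  0.0006  0.0012]
tau [ -0.0002 -37.2319  25.2407   0.0171  -0.0001   0.    ]
eef_pos [0.1461 0.4779 0.4038]
tool_rot [-0.421   0.569   0.4201  0.5678]
ft_force [ 0.9237  0.0553 -0.5816]
ft_torque [ 0.0012  0.0145 -0.0037]
grip_width 0.08574855425780978
scene {'mtx': array([[383.5218,   0.    , 248.5813],
       [  0.    , 383.5218, 185.0916],
       [  0.    ,   0.    ,   1.    ]]), 'world_from_camera': array([[-0.6509, -0.6079,  0.4547,  0.8939],
       [ 0.7591, -0.5138,  0.3997,  0.3243],
       [-0.0093,  0.6053,  0.7959,  0.7147],
       [ 0.    ,  0.    ,  0.    ,  1.    ]])}
side {'mtx': array([[353.1688,   0.    , 253.5933],
       [  0.    , 353.1688, 190.5888],
       [  0.    ,   0.    ,   1.    ]]), 'world_from_camera': array([[-0.8929,  0.2887, -0.3457,  0.2752],
       [-0.4501, -0.5978,  0.6634,  0.4987],
       [-0.0151,  0.7479,  0.6637,  0.5673],
       [ 0.    ,  0.    ,  0.    ,  1.    ]])}
wrist {'mtx': array([[291.4923,   0.    , 257.6603],
       [  0.    , 291.4923, 193.6396],
       [  0.    ,   0.    ,   1.    ]]), 'mount': array([[-0.0003,  0.3296, -0.9441,  0.0305],
       [ 0.0009,  0.9441,  0.3296,  0.0855],
       [ 1.    , -0.0007, -0.0006, -0.0003],
       [ 0.    ,  0.    ,  0.    ,  1.    ]])}
```

View pics/scene0.png

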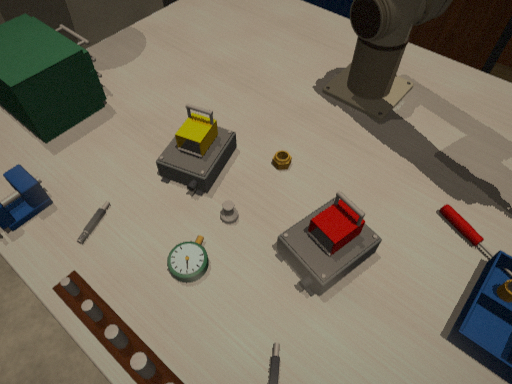

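View pics/side0.png

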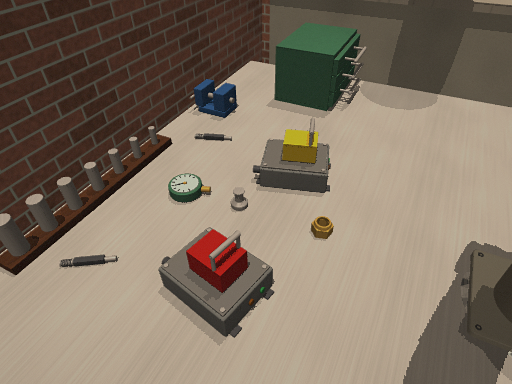

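View pics/wrist0.png

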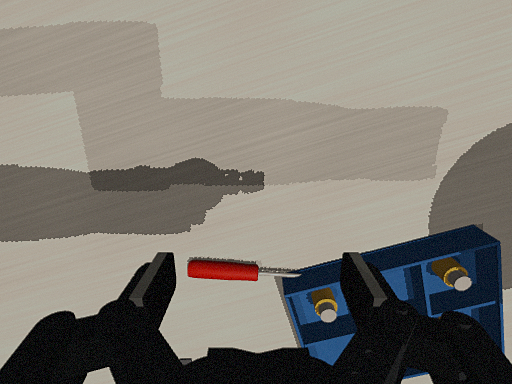

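The scene camera shows the red-guard box around (330,245) with its bar at about (350,207), and the yellow one at (197,155). In the side view the red box is around (216,275). I'll enlarge both to pick corners.

Run:
```python
import cv2
a=cv2.imread("pics/scene0.png")[180:300,265:395]; cv2.imwrite("pics/scz.png",cv2.resize(a,None,fx=6,fy=5,interpolation=cv2.INTER_CUBIC) if 0 else cv2.resize(a,None,fx=5,fy=5,interpolation=cv2.INTER_CUBIC))
a=cv2.imread("pics/side0.png")[220:340,150:285]; cv2.imwrite("pics/siz.png",cv2.resize(a,None,fx=5,fy=5,interpolation=cv2.INTER_CUBIC))
```

```text
(no output)
```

View pics/scz.png

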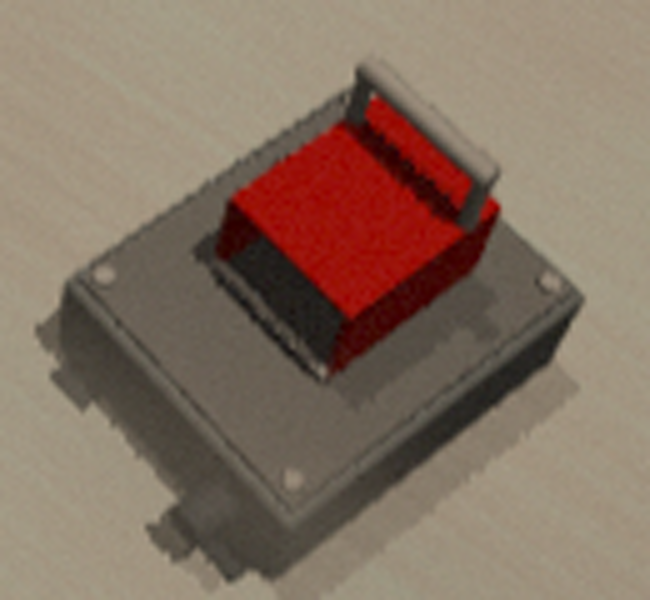

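View pics/siz.png

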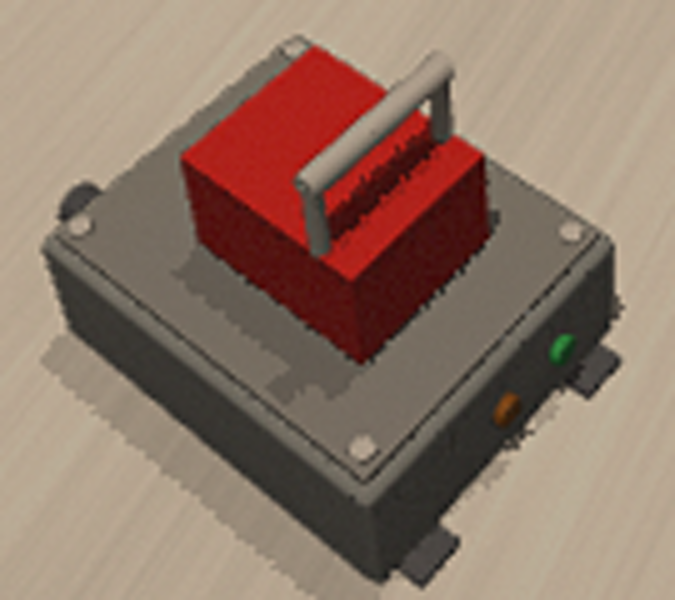

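```bash
cat > h.py <<'E'
import numpy as np, cv2
from scipy.optimize import least_squares
from scipy.spatial.transform import Rotation as R
np.set_printoptions(precision=4,suppress=True)
def proj(K,T,P):
    p=np.linalg.inv(T)@np.append(P,1); x,y,z=p[0],-p[1],-p[2]
    return np.array([K[0,0]*x/z+K[0,2],K[1,1]*y/z+K[1,2]])
def tri(obs): # [(K,T,uv)]
    f=lambda P: np.concatenate([proj(K,T,P)-uv for K,T,uv in obs])
    r=least_squares(f,[0.45,-0.0,0.05]); return r.x,np.abs(r.fun).max()
E
python3 - <<'E'
from h import *
from workcell import bot
C={n:bot.get_calibration(n) for n in("scene","side")}
S=lambda u,v:np.array([265+u/5-.4,180+v/5-.4]); D=lambda u,v:np.array([150+u/5-.4,220+v/5-.4])
pts={ # model: scene, side
 'RL':((80,65,60),S(288,517),D(45,245)),
 'FL':((-80,65,60),S(583,298),D(368,492)),
 'RR':((80,-65,60),S(68,287),D(297,38)),
 'FR':((-80,-65,60),None,D(612,245)),
 'bL':((-32,31,142),S(490,170),D(307,183)),
 'bR':((-32,-31,142),S(368,65),D(440,65)),
 'gFL':((-48,32,110),S(497,207),D(353,277)),
 'gRL':((30,32,110),S(345,317),D(185,158)),
 'gFR':((-48,-32,110),None,D(484,155)),
 'gRR':((30,-32,110),S(232,205),D(315,48)),
}
for k,(m,a,b) in pts.items():
    if a is not None: print(k,m,tri([(C[n]['mtx'],C[n]['world_from_camera'],p) for n,p in(('scene',a),('side',b))]))
def res(q):
    out=[]
    for m,a,b in pts.values():
        m=np.array(m)/1000;c,s=np.cos(q[2]),np.sin(q[2])
        P=[q[0]+c*m[0]-s*m[1],q[1]+s*m[0]+c*m[1],m[2]+q[3]]
        for n,p in(('scene',a),('side',b)):
            if p is not None: out.append(proj(C[n]['mtx'],C[n]['world_from_camera'],P)-p)
    return np.concatenate(out)
r=least_squares(res,[.45,0,0,0],loss='soft_l1');print(r.x,np.degrees(r.x[2]));print(res(r.x).reshape(-1,2))
E
```

```text
RL (80, 65, 60) (array([0.6001, 0.241 , 0.0535]), np.float64(1.0704465543960282))
FL (-80, 65, 60) (array([0.4503, 0.2749, 0.0552]), np.float64(0.5969940234316482))
RR (80, -65, 60) (array([0.5744, 0.1188, 0.0511]), np.float64(0.16105932506570753))
bL (-32, 31, 142) (array([0.4866, 0.2338, 0.1434]), np.float64(0.8408201226147867))
bR (-32, -31, 142) (array([0.4739, 0.1749, 0.1423]), np.float64(0.3325782483543378))
gFL (-48, 32, 110) (array([0.4726, 0.2371, 0.1074]), np.float64(0.1486784365303322))
gRL (30, 32, 110) (array([0.5472, 0.2199, 0.1059]), np.float64(0.488180408886393))
gRR (30, -32, 110) (array([0.5341, 0.1609, 0.1064]), np.float64(0.227509674164736))
[ 0.5119  0.1965 -0.2185 -0.0035] -12.520349128148766
[[ 0.3854  2.5531]
 [-1.8319 -2.0187]
 [ 1.5672 -1.0355]
 [ 0.0756  1.9172]
 [-1.6571 -1.9443]
 [-0.198  -3.0534]
 [ 1.7858 -2.7918]
 [-0.4537  2.5965]
 [ 0.4354  1.219 ]
 [-0.9962  1.0531]
 [ 0.8129  0.6089]
 [ 0.6344  0.4884]
 [ 0.1402  0.884 ]
 [ 0.7059  1.106 ]
 [-0.6218 -0.1947]
 [ 0.5549 -0.2628]
 [-1.0837 -0.8636]
 [ 0.4122 -0.7282]]
```

Triangulated bar axis height is 0.143 (given 0.142), guard top 0.106 (0.110), yaw about −12.4°: consistent. The box corners are rounded, so I'll use the bar and guard points for the pose. Next, working out the approach move.

```bash
cat >> h.py <<'E'
YAW=-0.216; B0=np.array([0.5117,0.1970])
def box(x,y,z): # mm->world m
    c,s=np.cos(YAW),np.sin(YAW); return np.array([B0[0]+(c*x-s*y)/1e3,B0[1]+(s*x+c*y)/1e3,z/1e3])
def goal(tilt=0,flip=1):
    # tool x down (tilt about box y: positive leans TCP to the rear), tool z along +-box x
    c,s=np.cos(YAW),np.sin(YAW); bx=np.array([c,s,0])*flip; x=np.array([0,0,-1.]); 
    M=np.column_stack([x,np.cross(bx,x),bx])
    by=np.array([-s,c,0]); return R.from_rotvec(by*tilt)*R.from_matrix(M)
def delta(o,P,Rg,off=0.155): # P world of grasp pt
    r=R.from_quat(o['tool_rot']); tcp=P-Rg.as_matrix()[:,0]*off
    return r.inv().apply(tcp-o['eef_pos']),(r.inv()*Rg).as_rotvec()
def inbox(o,off=.155):
    r=R.from_quat(o['tool_rot']); p=o['eef_pos']+r.as_matrix()[:,0]*off
    c,s=np.cos(YAW),np.sin(YAW); d=p[:2]-B0
    return np.array([c*d[0]+s*d[1],-s*d[0]+c*d[1],p[2]])*1e3
E
python3 - <<'E'
from h import *
from workcell import bot
o=bot.get_obs(); print(R.from_quat(o['tool_rot']).as_matrix())
for f in(1,-1): print(delta(o,box(-32,0,190),goal(0,f)))
E
```

```text
[[-0.0005 -0.9563  0.2924]
 [-0.0015  0.2924  0.9563]
 [-1.      0.     -0.0016]]
(array([ 0.0593, -0.3998, -0.1643]), array([ 1.49  , -0.0013,  0.0012]))
(array([ 0.0593, -0.3998, -0.1643]), array([-1.6516, -0.0012, -0.0013]))
```

arm_command --moves '[0.004,-0.0333,-0.0137,0,0,0,-1,0.004,-0.0333,-0.0137,0,0,0,-1,0.004,-0.0333,-0.0137,0,0,0,-1,0.004,-0.0333,-0.0137,0,0,0,-1,0.004,-0.0333,-0.0137,0,0,0,-1,0.004,-0.0333,-0.0137,0,0,0,-1,0.004,-0.0333,-0.0137,0,0,0,-1,0.004,-0.0333,-0.0137,0,0,0,-1,0.004,-0.0333,-0.0137,0,0,0,-1,0.004,-0.0333,-0.0137,0,0,0,-1,0.004,-0.0333,-0.0137,0,0,0,-1,0.004,-0.0333,-0.0137,0,0,0,-1]'

```text
clock: 1.15
eef_pos: [0.4899, 0.1985, 0.3504]
tool_rot: [-0.425, 0.566, 0.427, 0.563]
ft_force: [0.6, 1.1, 0.4]
grip_width: 0.0857
```

arm_command --moves '[0,0,0,0.12,0,0,-1,0,0,0,0.12,0,0,-1,0,0,0,0.12,0,0,-1,0,0,0,0.12,0,0,-1,0,0,0,0.12,0,0,-1,0,0,0,0.12,0,0,-1,0,0,0,0.12,0,0,-1,0,0,0,0.12,0,0,-1,0,0,0,0.12,0,0,-1,0,0,0,0.12,0,0,-1,0,0,0,0.12,0,0,-1,0,0,0,0.12,0,0,-1]'

```text
clock: 2.15
eef_pos: [0.4957, 0.1894, 0.3424]
tool_rot: [0.071, 0.708, -0.077, 0.698]
ft_force: [0.7, -0.1, 0.6]
grip_width: 0.0853
```

```bash
cat > look.py <<'E'
from h import *
from workcell import bot
import sys
o=bot.get_obs()
print('t',o['clock'],'box',inbox(o),'F',o['ft_force'],'w',o['grip_width'],'j',o['joint_pos'])
print('tcp',o['eef_pos'],'rot',o['tool_rot'])
for a in sys.argv[2:]:
    im=bot.camera(a); cv2.imwrite(f"pics/{a}_{sys.argv[1]}.png",im[:,:,::-1])
E
python3 look.py 1 wrist
python3 - <<'E'
from h import *
from workcell import bot
o=bot.get_obs()
print(delta(o,box(-32,0,190),goal(0,1)))
E
```

```text
t 2.15 box [-16.1554 -12.5256 187.454 ] F [ 0.6846 -0.1245  0.5659] w 0.08525675091059745 j [ 0.3652  0.3429 -0.0198  1.2255 -0.0012  2.1453]
tcp [0.4957 0.1894 0.3424] rot [ 0.0707  0.7085 -0.077   0.6979]
(array([-0.0025,  0.0109, -0.018 ]), array([ 0.0029, -0.0141,  0.0106]))
```

View pics/wrist_1.png

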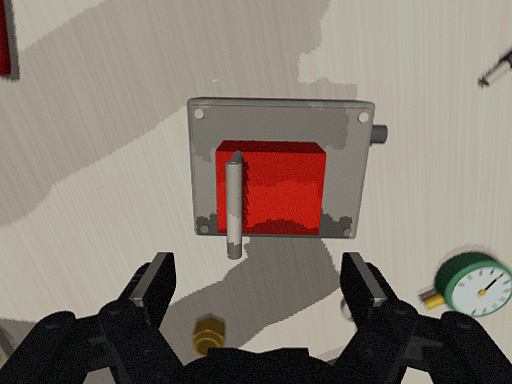

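The wrist image shows the bar at column ~234, running from row ~157 to row ~254, parallel to the jaws' pads and left of the jaw centre. I'll check that against the two-view estimate.

Run:
```python
from h import *
from workcell import bot
o=bot.get_obs();c=bot.get_calibration('wrist')
T=np.eye(4);T[:3,:3]=R.from_quat(o['tool_rot']).as_matrix();T[:3,3]=o['eef_pos'];T=T@c['mount']
for p in[(-32,32,142),(-32,-32,142),(-48,-32,110),(30,-32,110),(80,-65,60),(-80,-65,60),(80,65,60),(-80,65,60),(30,32,110)]: print(p,proj(c['mtx'],T,box(*p)))
```

```text
(-32, 32, 142) [233.07   162.7457]
(-32, -32, 142) [235.4502 256.2468]
(-48, -32, 110) [218.2855 233.6252]
(30, -32, 110) [319.4945 234.6018]
(80, -65, 60) [359.1116 241.2311]
(-80, -65, 60) [194.1122 239.5987]
(80, 65, 60) [378.49   100.1693]
(-80, 65, 60) [183.0226  99.3125]
(30, 32, 110) [326.4557 152.3509]
```

Agreement is within ~2 px. Centring over the bar, descending, then closing the jaws to a loose cage.

arm_command --moves '[0,0.011,-0.017,0,-0.014,0.01,-1,0,0,0,0,0,0,-1,0.015,0,0,0,0,0,-1,0.015,0,0,0,0,0,-1,0.015,0,0,0,0,0,-1,0,0,0,0,0,0,0.5,0,0,0,0,0,0,0.5,0,0,0,0,0,0,0.5,0,0,0,0,0,0,0.5,0,0,0,0,0,0,0.5,0,0,0,0,0,0,0.5]'

```text
clock: 3.12
eef_pos: [0.4825, 0.2036, 0.2979]
tool_rot: [0.069, 0.703, -0.069, 0.705]
ft_force: [0.1, -0.2, 0.2]
grip_width: 0.0216
```

```bash
python3 look.py 2 wrist side
```

```text
t 3.1167 box [-29.4513   0.1012 142.8984] F [ 0.1062 -0.2409  0.1653] w 0.021604280980938737 j [ 0.3997  0.3567 -0.123   1.0889 -0.0019  2.1662]
tcp [0.4825 0.2036 0.2979] rot [ 0.0689  0.7027 -0.0693  0.7047]
```

View pics/wrist_2.png

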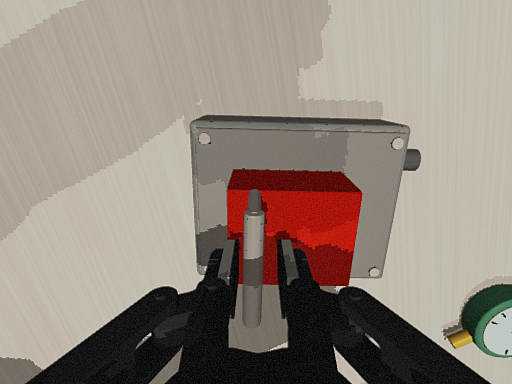

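View pics/side_2.png

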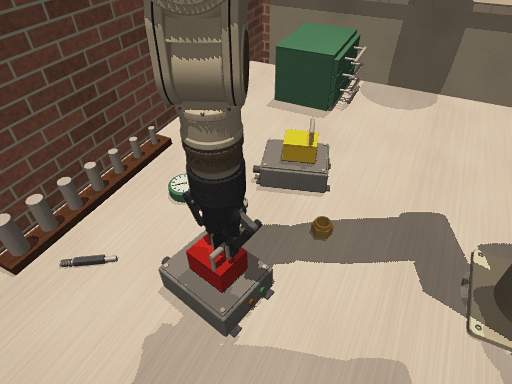

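The bar sits between the fingers (columns 245–263, caged with about 21 mm opening) and there is no contact force. Computing the arc.

```bash
cat > arc.py <<'E'
from h import *
from workcell import bot
import sys
th0,th1,t1,n,off=[float(a) for a in sys.argv[1:6]]; n=int(n)
o=bot.get_obs(); r=R.from_quat(o['tool_rot'])
M=goal(0).inv()*r; t0=M.as_rotvec()[1]; g=inbox(o); print('tilt',t0,'g',g,M.as_rotvec())
P=np.array([g[0]+155*np.sin(t0),g[2]+155*np.cos(t0)])
tp=t0
for k in range(1,n+1):
    th=th0+(th1-th0)*k/n; ta=t0+(t1-t0)*k/n; a=np.radians(128.5)-th
    b=np.array([30+99.6*np.cos(a)+off,64+99.6*np.sin(a)])
    N=b+155*np.array([np.sin(ta),np.cos(ta)]); d=N-P
    print(k,'%.2f'%th,'x %.4f z %.4f ry %.3f'%((-np.sin(tp)*d[0]-np.cos(tp)*d[1])/1e3,(np.cos(tp)*d[0]-np.sin(tp)*d[1])/1e3,ta-tp),b)
    P=N;tp=ta
E
python3 arc.py 0 0.8 0.1 8 6
```

```text
tilt -0.002963976773047592 g [-29.4844   0.1111 142.8678] [-0.0202 -0.003  -0.0003]
1 0.10 x -0.0048 z 0.0136 ry 0.013 [-17.9109 147.7483]
2 0.20 x -0.0050 z 0.0106 ry 0.013 [ -9.2807 152.712 ]
3 0.30 x -0.0043 z 0.0110 ry 0.013 [ -0.1981 156.7893]
4 0.40 x -0.0035 z 0.0113 ry 0.013 [  9.2462 159.9395]
5 0.50 x -0.0026 z 0.0116 ry 0.013 [ 18.9579 162.1312]
6 0.60 x -0.0018 z 0.0118 ry 0.013 [ 28.8398 163.3423]
7 0.70 x -0.0009 z 0.0119 ry 0.013 [ 38.7932 163.5608]
8 0.80 x -0.0001 z 0.0120 ry 0.013 [ 48.7188 162.7846]
```

arm_command --moves '[-0.005,0,0.0136,0,0.013,0,0.5,-0.005,0,0.0106,0,0.013,0,0.5,-0.0043,0,0.011,0,0.013,0,0.5,-0.0035,0,0.0113,0,0.013,0,0.5,-0.0026,0,0.0116,0,0.013,0,0.5,-0.0018,0,0.0118,0,0.013,0,0.5,-0.0009,0,0.012,0,0.013,0,0.5,0,0,0.012,0,0.013,0,0.5,0,0,0,0,0,0,0.5]'

```text
clock: 3.97
eef_pos: [0.5742, 0.1844, 0.3193]
tool_rot: [0.071, 0.743, -0.065, 0.662]
ft_force: [-0.3, -0.3, -0.5]
grip_width: 0.0214
```

```bash
python3 look.py 3 side wrist; python3 arc.py 0.8 1.65 0.2 9 8
```

```text
t 3.9667 box [ 46.0397   0.395  165.3508] F [-0.3351 -0.2723 -0.462 ] w 0.021447881535793446 j [0.2995 0.5373 0.2186 1.3542 0.0523 2.0598]
tcp [0.5742 0.1844 0.3193] rot [ 0.0709  0.7431 -0.0645  0.6623]
tilt 0.11510939838207096 g [ 44.5262   0.4545 165.4678] [-0.0246  0.1151 -0.0035]
1 0.89 x 0.0025 z 0.0173 ry 0.009 [ 59.9779 161.1449]
2 0.99 x 0.0014 z 0.0108 ry 0.009 [ 69.0411 158.6394]
3 1.08 x 0.0022 z 0.0106 ry 0.009 [ 77.8277 155.2903]
4 1.18 x 0.0029 z 0.0104 ry 0.009 [ 86.2592 151.1275]
5 1.27 x 0.0037 z 0.0101 ry 0.009 [ 94.2606 146.1882]
6 1.37 x 0.0044 z 0.0098 ry 0.009 [101.7606 140.5163]
7 1.46 x 0.0051 z 0.0094 ry 0.009 [108.6922 134.1624]
8 1.56 x 0.0057 z 0.0089 ry 0.009 [114.9938 127.1832]
9 1.65 x 0.0063 z 0.0084 ry 0.009 [120.6091 119.6408]
```

View pics/side_3.png

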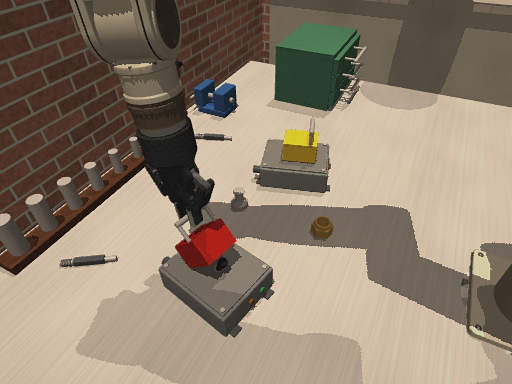

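View pics/wrist_3.png

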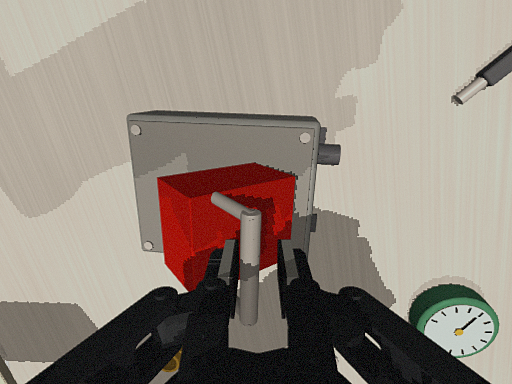

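The guard is about 0.75 rad open with the bar at the front finger and negligible force. Continuing.

arm_command --moves '[0.002,0,0.0165,0,0.009,0,0.5,0.0014,0,0.0108,0,0.009,0,0.5,0.0022,0,0.0106,0,0.009,0,0.5,0.0029,0,0.0104,0,0.009,0,0.5,0.0037,0,0.0101,0,0.009,0,0.5,0.0044,0,0.0098,0,0.009,0,0.5,0,0,0,0,0,0,0.5]'

```text
clock: 4.65
eef_pos: [0.6323, 0.1744, 0.2953]
tool_rot: [0.07, 0.763, -0.061, 0.64]
ft_force: [-0.1, -0.4, -0.8]
grip_width: 0.0217
```

```bash
python3 look.py 4 side wrist; python3 arc.py 1.37 1.65 0.2 4 7
```

```text
t 4.65 box [ 95.8311   2.4428 142.6195] F [-0.1001 -0.4265 -0.7536] w 0.021718546453639898 j [0.2549 0.6887 0.4151 1.4564 0.0712 2.0063]
tcp [0.6323 0.1744 0.2953] rot [ 0.0701  0.7627 -0.0609  0.64  ]
tilt 0.1733586595313915 g [ 95.1788   2.7912 143.8894] [-0.0303  0.1734 -0.0051]
1 1.44 x 0.0062 z 0.0133 ry 0.007 [106.1954 135.6391]
2 1.51 x 0.0041 z 0.0067 ry 0.007 [111.0366 130.6239]
3 1.58 x 0.0044 z 0.0064 ry 0.007 [115.5151 125.2824]
4 1.65 x 0.0048 z 0.0061 ry 0.007 [119.6091 119.6408]
```

View pics/wrist_4.png

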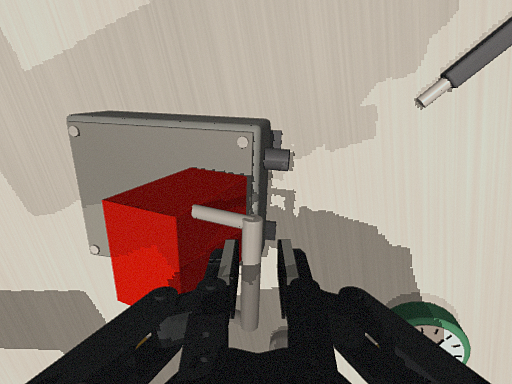

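View pics/side_4.png

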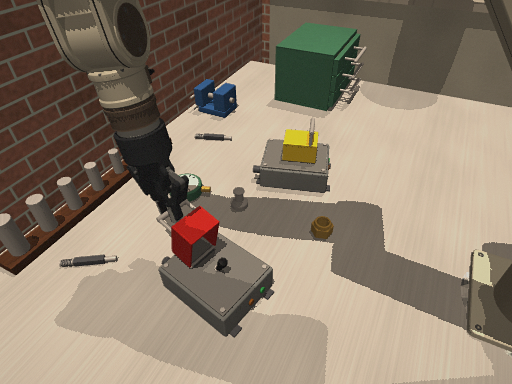

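arm_command --moves '[0.006,0,0.0133,0,0.007,0,0.5,0.0041,0,0.0067,0,0.007,0,0.5,0.0044,0,0.0064,0,0.007,0,0.5,0.0045,0,0.0065,0,0.007,0,0.5,0,0,0,0,0,0,0.5]'

```text
clock: 5.17
eef_pos: [0.6578, 0.1709, 0.2742]
tool_rot: [0.07, 0.772, -0.058, 0.629]
ft_force: [-0.9, -1.3, -0.7]
grip_width: 0.0214
```

```bash
python3 look.py 5 side wrist
```

```text
t 5.1667 box [117.1385   4.4378 122.3963] F [-0.8831 -1.2624 -0.7415] w 0.021423892570848254 j [0.2387 0.7673 0.5031 1.4928 0.0806 1.9847]
tcp [0.6578 0.1709 0.2742] rot [ 0.07    0.7718 -0.0584  0.6292]
```

View pics/wrist_5.png

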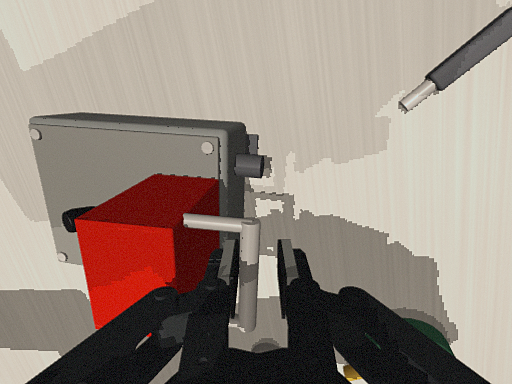

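View pics/side_5.png

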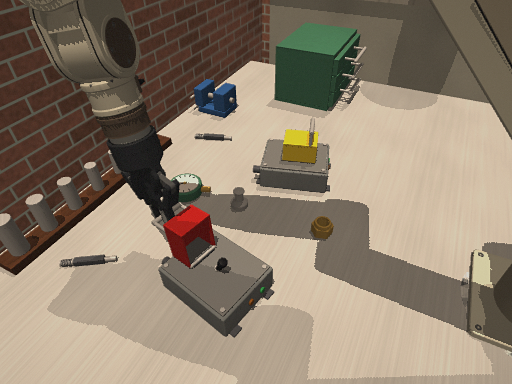

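Guard stands at about 1.6 rad. A small extra nudge, then withdraw along the fingers and close.

arm_command --moves '[0.005,-0.002,0.005,0,0,0,0.5,0.004,-0.002,0.004,0,0,0,0.5,0,0,0,0,0,0,0.5,-0.015,0,0.001,0,0,0,0.5,-0.03,0,0,0,0,0,0.5,-0.035,0,0,0,0,0,0.6,-0.035,0,0,0,0,0,1,0,0,0,0,0,0,1]'

```text
clock: 5.93
eef_pos: [0.6873, 0.1609, 0.3776]
tool_rot: [0.069, 0.773, -0.059, 0.628]
ft_force: [-0.2, 0.2, 1.5]
grip_width: -0.0001
```

```bash
python3 look.py 6 side scene
python3 - <<'E'
from h import *
from workcell import bot
o=bot.get_obs()
print(delta(o,box(-48,0,230),goal(0)))
print(delta(o,box(-48,0,102),goal(0)))
E
```

```text
t 5.9333 box [147.4684   0.6025 225.9365] F [-0.2113  0.2487  1.5194] w -6.533903842255647e-05 j [0.216  0.8166 0.8626 1.8096 0.0756 1.9612]
tcp [0.6873 0.1609 0.3776] rot [ 0.0689  0.7733 -0.0587  0.6276]
(array([ 0.035 ,  0.0055, -0.2241]), array([ 0.0342, -0.2144,  0.0112]))
(array([ 0.16  ,  0.0064, -0.1969]), array([ 0.0342, -0.2144,  0.0112]))
```

View pics/side_6.png

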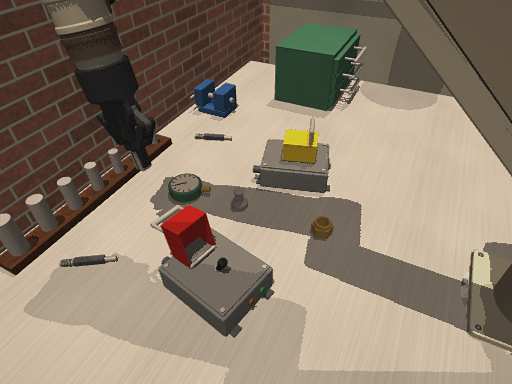

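View pics/scene_6.png

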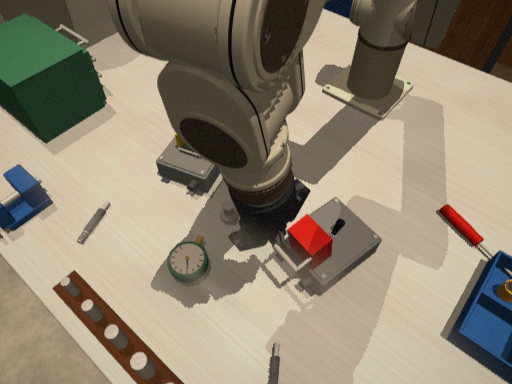

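```bash
python3 - <<'E'
import cv2
a=cv2.imread("pics/side_6.png")[195:335,145:285]; b=cv2.imread("pics/scene_6.png")[190:300,265:395]
cv2.imwrite("pics/z6.png",cv2.resize(a,None,fx=4,fy=4,interpolation=cv2.INTER_CUBIC));cv2.imwrite("pics/z6b.png",cv2.resize(b,None,fx=4,fy=4,interpolation=cv2.INTER_CUBIC))
E
python3 - <<'E'
from h import *
from workcell import bot
o=bot.get_obs()
print(delta(o,box(-60,0,225),goal(-.15)))
E
```

```text
(array([ 0.049 ,  0.0068, -0.257 ]), array([ 0.0351, -0.3644,  0.0086]))
```

View pics/z6.png

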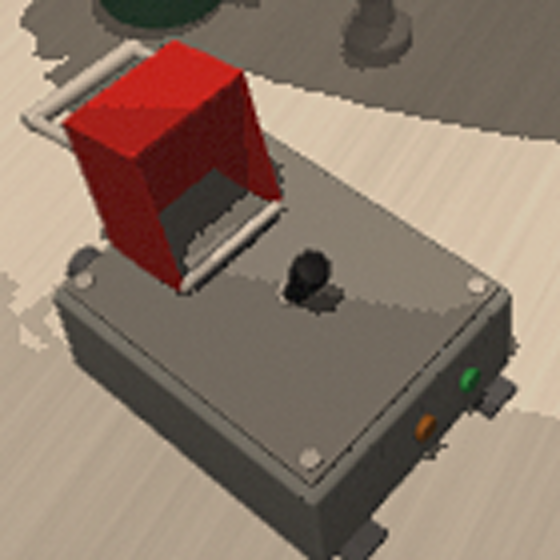

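View pics/z6b.png

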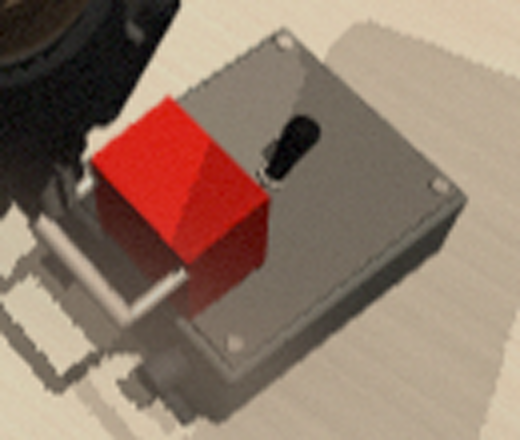

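Run:
```python
from h import *
from workcell import bot
C={n:bot.get_calibration(n) for n in("scene","side")}
p,e=tri([(C['scene']['mtx'],C['scene']['world_from_camera'],np.array([341.2,222.8])),(C['side']['mtx'],C['side']['world_from_camera'],np.array([222.7,262.2]))])
c,s=np.cos(YAW),np.sin(YAW);d=p[:2]-B0
print(p,e,'box',c*d[0]+s*d[1],-s*d[0]+c*d[1])
```

```text
[0.4903 0.2029 0.088 ] 0.12127934688234632 box -0.0221563669242395 0.0011331849054095882
```

arm_command --moves '[0,0.001,-0.026,0,0,0,1,0,0.001,-0.026,0,0,0,1,0,0.001,-0.026,0,0,0,1,0,0.001,-0.026,0,0,0,1,0,0.001,-0.026,0,0,0,1,0,0.001,-0.026,0,0,0,1,0,0.001,-0.026,0,0,0,1,0,0,-0.026,0,0,0,1,0,0,-0.026,0,0,0,1,0,0,-0.02,0,0,0,1,0,0,0,0.035,-0.12,0.008,1,0,0,0,0,-0.12,0,1,0,0,0,0,-0.12,0,1,0,0,0,0,0,0,1]'

```text
clock: 7.2
eef_pos: [0.4252, 0.2097, 0.3958]
tool_rot: [0.06, 0.661, -0.094, 0.742]
ft_force: [-1.7, 0.2, 0.1]
grip_width: -0.0002
```

```bash
python3 look.py 7
python3 - <<'E'
from h import *
from workcell import bot
o=bot.get_obs()
print(delta(o,box(-63,0,160),goal(-.15)))
print(delta(o,box(-63,0,98),goal(-.15)))
E
```

```text
t 7.2 box [-68.7586 -11.6036 242.0025] F [-1.6907  0.1601  0.1407] w -0.00018863434663806889 j [ 0.4869  0.1628 -0.1198  1.2197 -0.1044  2.2719]
tcp [0.4252 0.2097 0.3958] rot [ 0.0597  0.6608 -0.0937  0.7423]
(array([ 0.0818,  0.009 , -0.0088]), array([ 0.0009, -0.0302,  0.0355]))
(array([ 0.1433,  0.0112, -0.0162]), array([ 0.0009, -0.0302,  0.0355]))
```

arm_command --moves '[0,0.003,-0.008,0,-0.03,0.035,1,0.025,0.002,-0.004,0,0,0,1,0.025,0.002,-0.004,0,0,0,1,0.02,0.002,-0.003,0,0,0,1,0,0,0,0,0,0,1]'

```text
clock: 7.62
eef_pos: [0.4139, 0.2191, 0.3177]
tool_rot: [0.069, 0.655, -0.081, 0.748]
ft_force: [-1.3, 0.7, 0.1]
grip_width: 0.0001
```

```bash
python3 look.py 8
python3 - <<'E'
from h import *
from workcell import bot
o=bot.get_obs()
print(delta(o,box(-63,0,98),goal(-.15)))
E
```

```text
t 7.6167 box [-79.5732   0.2195 164.0912] F [-1.3115  0.7087  0.1361] w 0.00010900542014593247 j [ 0.5119  0.1965 -0.293   0.983  -0.0907  2.2909]
tcp [0.4139 0.2191 0.3177] rot [ 0.0688  0.6547 -0.0809  0.7484]
(array([ 0.0677, -0.0005,  0.0051]), array([ 0.0036, -0.0164,  0.0025]))
```

arm_command --moves '[0.02,0,0.001,0,-0.01,0,1,0.02,0,0.001,0,0,0,1,0.018,0,0.001,0,0,0,1,0.01,0,0.001,0,0,0,1,0,0,0,0,0,0,1]'

```text
clock: 8.03
eef_pos: [0.4265, 0.2147, 0.247]
tool_rot: [0.067, 0.657, -0.083, 0.747]
ft_force: [-0.7, -0.1, 0.2]
grip_width: -0.0004
```

```bash
python3 look.py 9 side wrist
python3 - <<'E'
from h import *
from workcell import bot
o=bot.get_obs()
print(delta(o,box(-18,0,98),goal(-.15)))
E
```

```text
t 8.0333 box [-66.9988  -2.1774  93.3404] F [-0.6953 -0.1412  0.2269] w -0.00036758435056304014 j [ 0.4907  0.2946 -0.372   0.8107 -0.0897  2.2697]
tcp [0.4265 0.2147 0.247 ] rot [ 0.0671  0.6566 -0.0825  0.7467]
(array([0.0036, 0.0003, 0.0454]), array([ 0.004 , -0.0181,  0.0059]))
```

View pics/side_9.png

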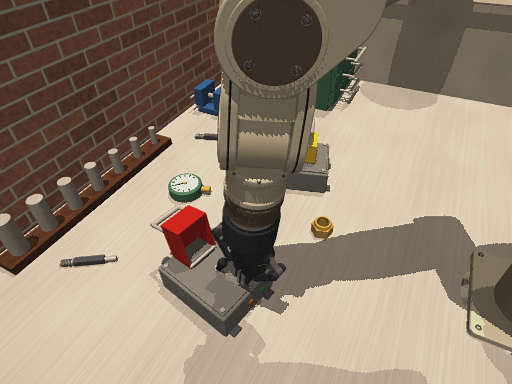

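View pics/wrist_9.png

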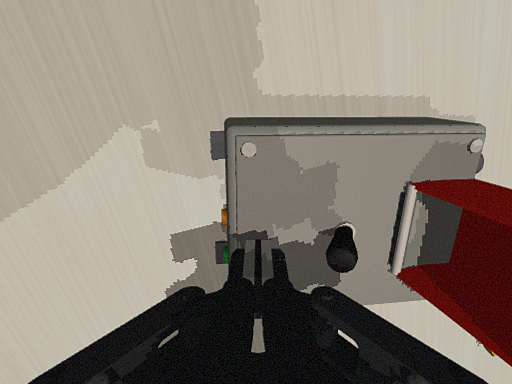

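Tip sits in front of the toggle (toggle head at (342,255), fingers at (262,250) in the wrist image), aligned in y. I'll lean the tool further forward for more clearance to the open guard, then push.

Run:
```python
from h import *
from workcell import bot
o=bot.get_obs()
print(delta(o,box(-55,0,98),goal(-.33)))
print(R.from_euler('y',0).as_matrix()[0,0], delta(o,box(-12,0,98),goal(-.33)))
```

```text
(array([ 0.0017,  0.0006, -0.019 ]), array([ 0.0045, -0.1981,  0.0055]))
1.0 (array([0.0073, 0.0004, 0.0237]), array([ 0.0045, -0.1981,  0.0055]))
```

arm_command --moves '[0.001,0,-0.0095,0,-0.1,0,1,0.001,0,-0.0095,0,-0.1,0,1,0,0,0,0,0,0,1,0.0026,0,0.0075,0,0,0,1,0.0026,0,0.0075,0,0,0,1,0.0026,0,0.0075,0,0,0,1,0,0,0,0,0,0,1]'

```text
clock: 8.72
eef_pos: [0.4372, 0.2151, 0.251]
tool_rot: [0.062, 0.575, -0.086, 0.811]
ft_force: [-0.6, -0.4, -0.2]
grip_width: -0.0003
```

```bash
python3 look.py 10 wrist
```

```text
t 8.7167 box [-25.3178   2.0732 104.7414] F [-0.6455 -0.395  -0.2092] w -0.00025153204961939014 j [ 0.5159  0.2544 -0.4464  0.6133 -0.2214  2.2703]
tcp [0.4372 0.2151 0.251 ] rot [ 0.0616  0.5751 -0.0861  0.8112]
```

View pics/wrist_10.png

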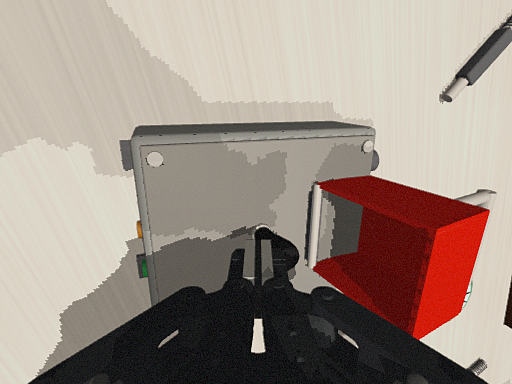

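arm_command --moves '[0.0055,0,0.004,0,0,0,1,0.004,0,0.004,0,0,0,1,0.002,0,0.004,0,0,0,1,0,0,0,0,0,0,1]'

```text
clock: 9.1
eef_pos: [0.4493, 0.2124, 0.2479]
tool_rot: [0.062, 0.581, -0.083, 0.807]
ft_force: [-5.5, 0.1, 8.0]
grip_width: 0.0001
```

```bash
python3 look.py 11 wrist side
```

```text
t 9.1 box [-15.0325   2.7604 100.9296] F [-5.4739  0.0882  8.0013] w 0.00013302339778770023 j [ 0.4946  0.2758 -0.4239  0.6179 -0.2034  2.2474]
tcp [0.4493 0.2124 0.2479] rot [ 0.0622  0.5807 -0.0827  0.8075]
```

View pics/wrist_11.png

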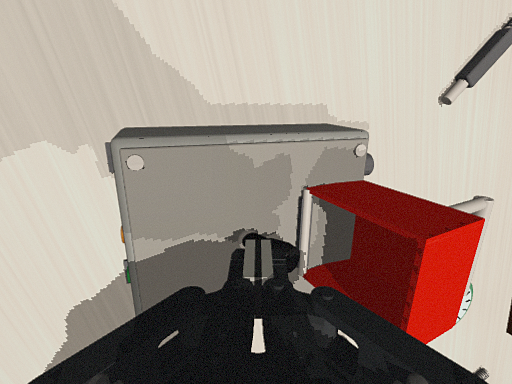

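View pics/side_11.png

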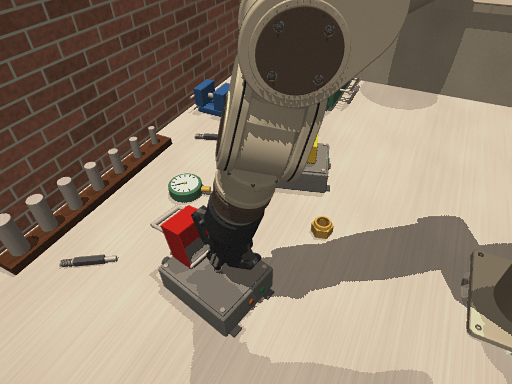

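arm_command --moves '[-0.004,0,-0.008,0,0,0,1,-0.02,0,-0.012,0,0,0,1,-0.03,0,-0.015,0,0,0,1,-0.03,0,-0.015,0,0,0,1,0,0,0,0,0,0,1]'

```text
clock: 9.62
eef_pos: [0.3765, 0.2271, 0.312]
tool_rot: [0.063, 0.582, -0.085, 0.807]
ft_force: [0.4, 0.5, -0.3]
grip_width: 0.0002
```

```bash
python3 look.py 12 wrist
```

```text
t 9.6167 box [-89.5581   0.9722 164.9632] F [ 0.3903  0.4592 -0.2793] w 0.00018684045296061454 j [ 0.6108  0.101  -0.4472  0.7983 -0.2319  2.3683]
tcp [0.3765 0.2271 0.312 ] rot [ 0.0631  0.5815 -0.0853  0.8066]
```

View pics/wrist_12.png

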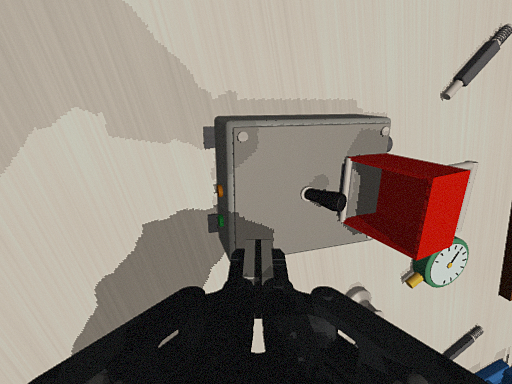

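The toggle now leans to the hinge: pivot (307,193), head end about (341,202). Checking the angle.

Run:
```python
from h import *
from workcell import bot
o=bot.get_obs();c=bot.get_calibration('wrist')
T=np.eye(4);T[:3,:3]=R.from_quat(o['tool_rot']).as_matrix();T[:3,3]=o['eef_pos'];T=T@c['mount']
print(proj(c['mtx'],T,box(-8,0,60)),[proj(c['mtx'],T,box(80,y,60)) for y in(65,-65)])
for a in(0,.15,.27,.36,.45): print(a,[proj(c['mtx'],T,box(-8+l*np.sin(a),0,60+l*np.cos(a))) for l in (29,37)])
im=cv2.imread('pics/wrist_12.png')[140:270,270:470]; cv2.imwrite('pics/z12.png',cv2.resize(im,None,fx=4,fy=4,interpolation=cv2.INTER_CUBIC))
print(delta(o,box(150,0,220),goal(0.2)), delta(o,box(-60,0,225),goal(0)))
```

```text
[306.3209 193.3322] [array([396.2799, 116.9669]), array([377.0137, 242.7634])]
0 [array([322.9496, 204.3486]), array([328.1989, 207.8262])]
0.15 [array([327.4095, 203.6225]), array([334.0083, 206.8424])]
0.27 [array([330.56  , 202.8664]), array([338.0755, 205.8225])]
0.36 [array([332.6455, 202.2081]), array([340.7428, 204.9382])]
0.45 [array([334.4742, 201.4806]), array([343.0576, 203.9649])]
(array([ 0.0426, -0.0013,  0.3214]), array([ 0.003 ,  0.5215, -0.0024])) (array([-0.0412, -0.0006,  0.0955]), array([ 0.0028,  0.3215, -0.0027]))
```

View pics/z12.png

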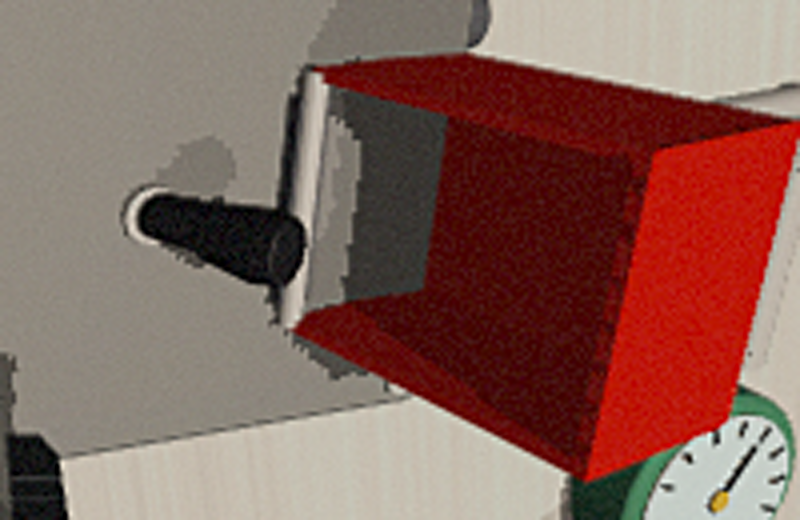

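Shaft slope matches full-on or beyond (0.22 measured against 0.29 predicted at 0.45 lean): the toggle is at its stop. Next: go up, over to behind the guard.

arm_command --moves '[-0.02,0,0,0,0.12,0,1,-0.02,0,0,0,0.12,0,1,-0.02,0,0,0,0.12,0,1,-0.015,0,0,0,0.12,0,1,0,0,0,0,0,0,1]'

```text
clock: 10.08
eef_pos: [0.3662, 0.2282, 0.3824]
tool_rot: [0.082, 0.763, -0.068, 0.637]
ft_force: [1.6, 0.6, -0.4]
grip_width: -0.0001
```

```bash
python3 look.py 13
python3 - <<'E'
from h import *
from workcell import bot
o=bot.get_obs()
print(delta(o,box(150,0,225),goal(0.1)))
E
```

```text
t 10.0833 box [-176.5428   -0.7813  229.949 ] F [ 1.5769  0.6325 -0.4073] w -9.04259213376447e-05 j [ 0.521   0.1793 -0.1397  1.3862  0.1203  2.2977]
tcp [0.3662 0.2282 0.3824] rot [ 0.0819  0.7635 -0.0685  0.637 ]
(array([-0.0531,  0.0001,  0.3097]), array([ 0.002 , -0.0802,  0.0005]))
```

arm_command --moves '[-0.0055,0,0.031,0,0,0,1,-0.0055,0,0.031,0,0,0,1,-0.0055,0,0.031,0,0,0,1,-0.0055,0,0.031,0,0,0,1,-0.0055,0,0.031,0,0,0,1,-0.0055,0,0.031,0,0,0,1,-0.0055,0,0.031,0,0,0,1,-0.0055,0,0.031,0,0,0,1,-0.0055,0,0.031,0,0,0,1,-0.0055,0,0.031,0,0,0,1,0,0,0,0,-0.08,0,1,0,0,0,0,0,0,1]'

```text
clock: 11.08
eef_pos: [0.7042, 0.1525, 0.3396]
tool_rot: [0.074, 0.734, -0.082, 0.67]
ft_force: [-1.3, 0.5, 0.9]
grip_width: -0.0004
```

```bash
python3 look.py 14 wrist
python3 - <<'E'
from h import *
from workcell import bot
o=bot.get_obs()
print(delta(o,box(145,0,180),goal(0.1)),delta(o,box(145,0,122),goal(0.1)))
E
```

```text
t 11.0833 box [183.6249  -5.6674 185.2767] F [-1.2881  0.4536  0.923 ] w -0.0004241718608747182 j [0.2101 0.7901 0.7244 1.5961 0.0171 2.0014]
tcp [0.7042 0.1525 0.3396] rot [ 0.0736  0.7345 -0.0824  0.6696]
(array([ 0.0065,  0.0027, -0.0367]), array([-0.0071,  0.0058,  0.0238])) (array([ 0.0642,  0.0041, -0.0312]), array([-0.0071,  0.0058,  0.0238]))
```

View pics/wrist_14.png

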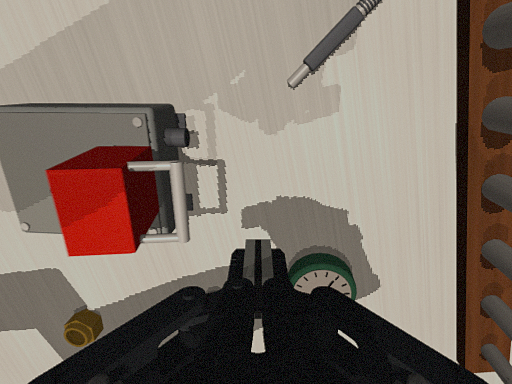

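arm_command --moves '[0.016,0.001,-0.007,0,0,0.02,1,0.016,0.001,-0.007,0,0,0,1,0.016,0.001,-0.007,0,0,0,1,0.014,0.001,-0.007,0,0,0,1,0,0,0,0,0,0,1]'

```text
clock: 11.55
eef_pos: [0.6732, 0.1602, 0.2647]
tool_rot: [0.08, 0.734, -0.08, 0.669]
ft_force: [-0.6, -0.3, -0.3]
grip_width: -0.0
```

```bash
python3 look.py 15 wrist
python3 - <<'E'
from h import *
from workcell import bot
o=bot.get_obs();c=bot.get_calibration('wrist')
T=np.eye(4);T[:3,:3]=R.from_quat(o['tool_rot']).as_matrix();T[:3,3]=o['eef_pos'];T=T@c['mount']
for th in(1.5,1.6,1.7,1.75):
    a=np.radians(128.5)-th; print(th,[proj(c['mtx'],T,box(30+99.6*np.cos(a),y,64+99.6*np.sin(a))) for y in(32,-32)])
E
python3 arc.py 1.65 0.9 0.05 8 19
```

```text
t 11.55 box [151.4933  -2.7594 110.3045] F [-0.6016 -0.3256 -0.3198] w -2.970861985663208e-05 j [0.2279 0.7477 0.4499 1.3594 0.0307 2.0246]
tcp [0.6732 0.1602 0.2647] rot [ 0.0801  0.7342 -0.08    0.6694]
1.5 [array([134.0557, 223.0081]), array([154.4027, 342.9952])]
1.6 [array([156.7552, 215.7931]), array([172.8738, 331.4511])]
1.7 [array([175.9498, 208.7514]), array([188.6414, 319.9747])]
1.75 [array([184.2661, 205.3368]), array([195.5209, 314.334 ])]
tilt 0.08950554696364076 g [152.5288  -2.7031 111.6735] [ 0.0114  0.0895 -0.0092]
1 1.56 x -0.0130 z -0.0285 ry -0.005 [126.0376 127.1297]
2 1.46 x -0.0064 z -0.0076 ry -0.005 [119.7896 134.0642]
3 1.37 x -0.0058 z -0.0081 ry -0.005 [112.9198 140.3833]
4 1.27 x -0.0051 z -0.0086 ry -0.005 [105.4887 146.0316]
5 1.18 x -0.0044 z -0.0090 ry -0.005 [ 97.5614 150.9595]
6 1.09 x -0.0036 z -0.0094 ry -0.005 [ 89.2077 155.1236]
7 0.99 x -0.0028 z -0.0097 ry -0.005 [ 80.5008 158.4874]
8 0.90 x -0.0020 z -0.0099 ry -0.005 [ 71.5172 161.0213]
```

View pics/wrist_15.png

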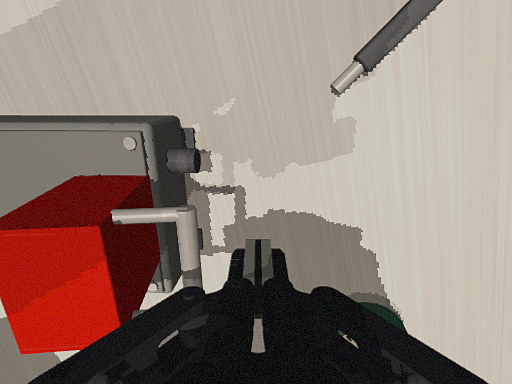

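The bar shows at (187,210), so the guard rests at its stop (≈1.75 rad) and the fingers are behind it. Sweeping it shut along the arc.

arm_command --moves '[-0.003,0.002,-0.012,0,0,0,1,-0.006,0.001,-0.01,0,0,0,1,-0.006,0,-0.007,0,-0.005,0,1,-0.0064,0,-0.0076,0,-0.005,0,1,-0.0058,0,-0.0081,0,-0.005,0,1,-0.0051,0,-0.0086,0,-0.005,0,1,0,0,0,0,0,0,1]'

```text
clock: 12.18
eef_pos: [0.6265, 0.1741, 0.3123]
tool_rot: [0.081, 0.719, -0.081, 0.685]
ft_force: [0.2, 0.6, -0.2]
grip_width: 0.0003
```

```bash
python3 look.py 16 wrist;python3 arc.py 1.27 0.5 0.0 8 19
```

```text
t 12.1833 box [109.6091   1.4858 157.4289] F [ 0.2011  0.5602 -0.1773] w 0.00027367256553510283 j [0.2674 0.6096 0.3266 1.3322 0.0181 2.0676]
tcp [0.6265 0.1741 0.3123] rot [ 0.0811  0.7192 -0.081   0.6853]
tilt 0.04764867354528519 g [110.081    1.47   157.0441] [ 0.0138  0.0476 -0.0051]
1 1.17 x 0.0063 z -0.0138 ry -0.006 [ 96.9079 151.3212]
2 1.08 x -0.0038 z -0.0097 ry -0.006 [ 88.2944 155.5211]
3 0.98 x -0.0030 z -0.0100 ry -0.006 [ 79.3173 158.8737]
4 0.89 x -0.0022 z -0.0103 ry -0.006 [ 70.0594 161.3481]
5 0.79 x -0.0013 z -0.0104 ry -0.006 [ 60.6067 162.9214]
6 0.69 x -0.0005 z -0.0105 ry -0.006 [ 51.0465 163.579 ]
7 0.60 x 0.0004 z -0.0105 ry -0.006 [ 41.4673 163.3147]
8 0.50 x 0.0012 z -0.0104 ry -0.006 [ 31.9579 162.1312]
```

View pics/wrist_16.png

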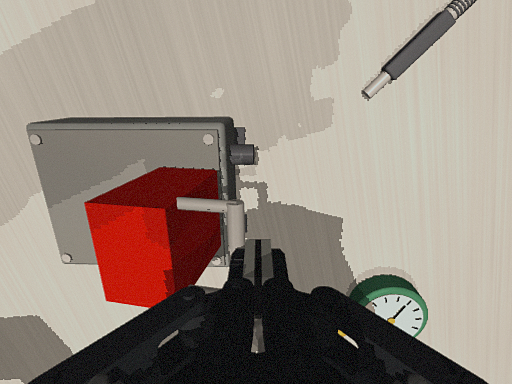

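arm_command --moves '[0.006,0,-0.009,0,-0.006,0,1,0.002,0,-0.0097,0,-0.006,0,1,-0.002,0,-0.0097,0,-0.006,0,1,-0.002,0,-0.0103,0,-0.006,0,1,-0.0013,0,-0.0104,0,-0.006,0,1,-0.0005,0,-0.0105,0,-0.006,0,1,0,0,0,0,0,0,1]'

```text
clock: 12.82
eef_pos: [0.5817, 0.1835, 0.3293]
tool_rot: [0.084, 0.682, -0.085, 0.722]
ft_force: [-0.2, 0.4, 0.2]
grip_width: -0.0003
```

```bash
python3 look.py 17 wrist;python3 arc.py 0.7 -0.03 0.0 8 19
```

```text
t 12.8167 box [ 80.0465   2.3605 174.5645] F [-0.2485  0.3562  0.1966] w -0.00027968360084486017 j [ 0.3109  0.4743  0.1449  1.1907 -0.0252  2.1201]
tcp [0.5817 0.1835 0.3293] rot [ 0.0836  0.6818 -0.0849  0.7218]
tilt -0.056252654766119285 g [ 80.5228   2.4128 174.4179] [ 0.0231 -0.0563  0.0044]
1 0.61 x 0.0089 z -0.0373 ry 0.007 [ 42.7093 163.4011]
2 0.52 x 0.0005 z -0.0080 ry 0.007 [ 33.6777 162.4144]
3 0.43 x 0.0014 z -0.0079 ry 0.007 [ 24.7736 160.6087]
4 0.33 x 0.0023 z -0.0077 ry 0.007 [ 16.0711 157.9992]
5 0.24 x 0.0032 z -0.0074 ry 0.007 [  7.6425 154.6075]
6 0.15 x 0.0040 z -0.0071 ry 0.007 [ -0.4419 150.4619]
7 0.06 x 0.0048 z -0.0067 ry 0.007 [ -8.1149 145.5969]
8 -0.03 x 0.0055 z -0.0061 ry 0.007 [-15.3126 140.0529]
```

View pics/wrist_17.png

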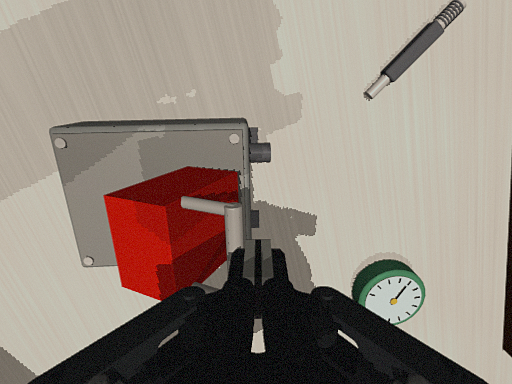

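The guard is at roughly 1.05 rad, and the tip is riding a bit high; lowering behind the bar first, then pushing on.

arm_command --moves '[0.01,0,0.001,0,0,0,1,0.009,0,0,0,0.01,0,1,0,0,-0.009,0,0,0,1,0,0,-0.009,0,0,0,1,-0.001,0,-0.009,0,0,0,1,0,0,0,0,0,0,1]'

```text
clock: 13.37
eef_pos: [0.5753, 0.1845, 0.3275]
tool_rot: [0.089, 0.661, -0.088, 0.74]
ft_force: [-1.7, -0.5, -0.3]
grip_width: -0.0
```

```bash
python3 look.py 18 wrist;python3 arc.py 0.7 -0.03 0.0 8 19
```

```text
t 13.3667 box [ 82.0558   3.1098 173.4918] F [-1.6629 -0.4886 -0.3038] w -1.660371791673095e-05 j [ 0.3206  0.4421  0.0862  1.1135 -0.0476  2.1403]
tcp [0.5753 0.1845 0.3275] rot [ 0.0887  0.6609 -0.0882  0.74  ]
tilt -0.11070184417638884 g [ 82.2574   3.1808 173.0168] [ 0.0353 -0.1107  0.0128]
1 0.61 x 0.0052 z -0.0382 ry 0.014 [ 42.7093 163.4011]
2 0.52 x 0.0001 z -0.0069 ry 0.014 [ 33.6777 162.4144]
3 0.43 x 0.0011 z -0.0069 ry 0.014 [ 24.7736 160.6087]
4 0.33 x 0.0020 z -0.0067 ry 0.014 [ 16.0711 157.9992]
5 0.24 x 0.0029 z -0.0065 ry 0.014 [  7.6425 154.6075]
6 0.15 x 0.0038 z -0.0061 ry 0.014 [ -0.4419 150.4619]
7 0.06 x 0.0047 z -0.0057 ry 0.014 [ -8.1149 145.5969]
8 -0.03 x 0.0055 z -0.0051 ry 0.014 [-15.3126 140.0529]
```

View pics/wrist_18.png

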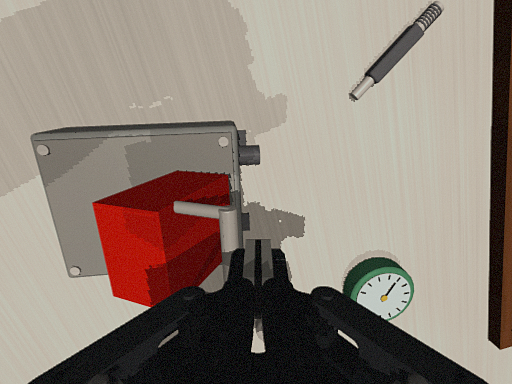

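Little motion for what was commanded: something is resisting. Looking from outside before pushing further.

```bash
python3 look.py 19 scene side
python3 - <<'E'
import cv2,numpy as np
a=cv2.imread("pics/side_19.png")[150:340,130:290]; b=cv2.imread("pics/scene_19.png")[130:300,220:400]
cv2.imwrite("pics/z19.png",np.hstack([cv2.resize(a,(400,475),interpolation=cv2.INTER_CUBIC),cv2.resize(b,(400,475),interpolation=cv2.INTER_CUBIC)]))
E
```

```text
t 13.4167 box [ 82.2574   3.1808 173.0168] F [ 0.5001 -0.4083  0.063 ] w -2.3051069879049416e-05 j [ 0.3204  0.4432  0.0866  1.1133 -0.0473  2.1401]
tcp [0.5756 0.1845 0.3271] rot [ 0.0888  0.6611 -0.0882  0.7398]
```

View pics/z19.png

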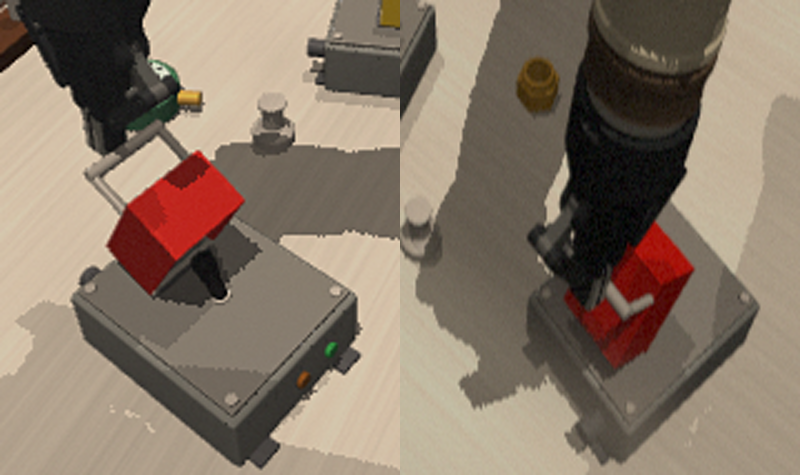

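Guard ~1.0 rad with the finger only just engaged behind the bar; the arm is compliant and friction carries it upward. I'll back off, lower, re-square and push again with more bite.

Run:
```python
from h import *
from workcell import bot
o=bot.get_obs()
print(delta(o,box(95,0,173),goal(0.05)), delta(o,box(92,0,152),goal(0.05)))
```

```text
(array([ 0.0028, -0.0004,  0.0376]), array([-0.0346,  0.1598, -0.0131])) (array([ 0.0233, -0.0008,  0.0323]), array([-0.0346,  0.1598, -0.0131]))
```

arm_command --moves '[0,0,0.02,0,0,0,1,0,0,0.02,-0.03,0.08,-0.013,1,0.01,0,0,0,0.08,0,1,0.012,0,0,0,0,0,1,0,0,0,0,0,0,1]'

```text
clock: 13.93
eef_pos: [0.6134, 0.175, 0.3008]
tool_rot: [0.078, 0.727, -0.076, 0.678]
ft_force: [-0.3, -0.5, -0.2]
grip_width: 0.0002
```

```bash
python3 look.py 20 side
python3 - <<'E'
from h import *
from workcell import bot
o=bot.get_obs();print((goal(0).inv()*R.from_quat(o['tool_rot'])).as_rotvec())
print(delta(o,box(90,0,152),goal(0.05)))
import cv2
a=cv2.imread("pics/side_20.png")[130:320,110:290]; cv2.imwrite("pics/z20.png",cv2.resize(a,None,fx=3,fy=3,interpolation=cv2.INTER_CUBIC))
E
```

```text
t 13.9333 box [ 93.4684  -0.4302 146.1404] F [-0.2957 -0.5322 -0.1837] w 0.0001581258931695703 j [0.2723 0.6    0.2786 1.3121 0.0278 2.0601]
tcp [0.6134 0.175  0.3008] rot [ 0.0777  0.7267 -0.076   0.6782]
[ 0.0018  0.0683 -0.0051]
(array([-0.005 , -0.0004, -0.0064]), array([-0.0019, -0.0183,  0.005 ]))
```

View pics/z20.png

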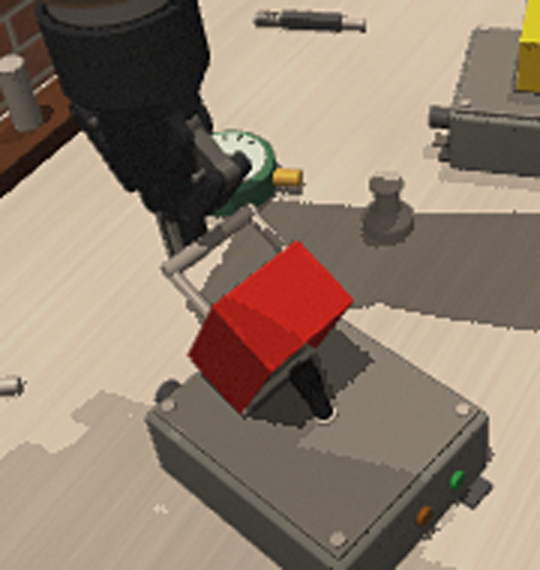

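arm_command --moves '[0,0,-0.014,0,0.01,0,1,0.001,0,-0.014,0,0.025,0,1,0.001,0,-0.014,0,0.025,0,1,0.001,0,-0.014,0,0.025,0,1,0.001,0,-0.014,0,0.025,0,1]'

```text
clock: 14.4
eef_pos: [0.5426, 0.1906, 0.3016]
tool_rot: [0.081, 0.761, -0.072, 0.639]
ft_force: [2.0, 0.2, -0.8]
grip_width: -0.0001
```

```bash
python3 look.py 21 side
python3 - <<'E'
from h import *
from workcell import bot
o=bot.get_obs();print((goal(0).inv()*R.from_quat(o['tool_rot'])).as_rotvec())
import cv2
a=cv2.imread("pics/side_21.png")[130:320,110:290]; cv2.imwrite("pics/z21.png",cv2.resize(a,None,fx=3,fy=3,interpolation=cv2.INTER_CUBIC))
E
```

```text
t 14.4 box [  4.7752  -0.5487 148.9035] F [ 1.9981  0.2274 -0.8368] w -8.731469338679348e-05 j [0.3189 0.518  0.1337 1.339  0.0833 2.1018]
tcp [0.5426 0.1906 0.3016] rot [ 0.0813  0.7614 -0.0723  0.6391]
[ 0.0013  0.1783 -0.0068]
```

View pics/z21.png

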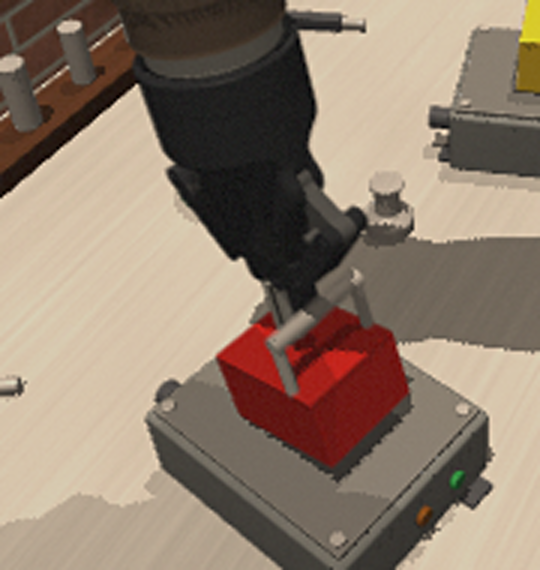

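Nearly shut (~0.2 rad). Finishing the push.

arm_command --moves '[0.003,0,-0.008,0,0.01,0,1,0.003,0,-0.008,0,0.01,0,1,0.002,0,-0.006,0,0.01,0,1,0.001,0,-0.005,0,0.01,0,1]'

```text
clock: 14.78
eef_pos: [0.5235, 0.1952, 0.3011]
tool_rot: [0.08, 0.759, -0.073, 0.642]
ft_force: [13.5, -3.9, -8.4]
grip_width: -0.0002
```

```bash
python3 look.py 22 wrist side
```

```text
t 14.7833 box [-13.5516  -0.2919 148.2164] F [13.4751 -3.9221 -8.4252] w -0.00018187519422382516 j [0.3382 0.4834 0.0761 1.3077 0.0805 2.1202]
tcp [0.5235 0.1952 0.3011] rot [ 0.0801  0.7587 -0.0725  0.6424]
```

View pics/side_22.png

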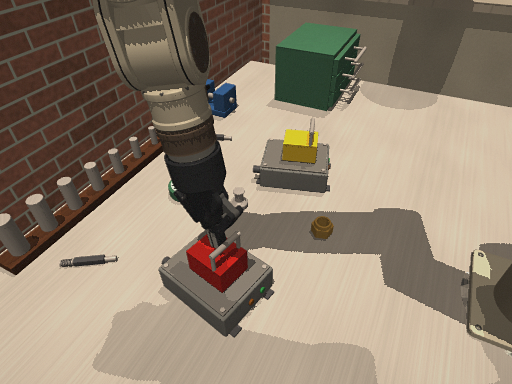

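View pics/wrist_22.png

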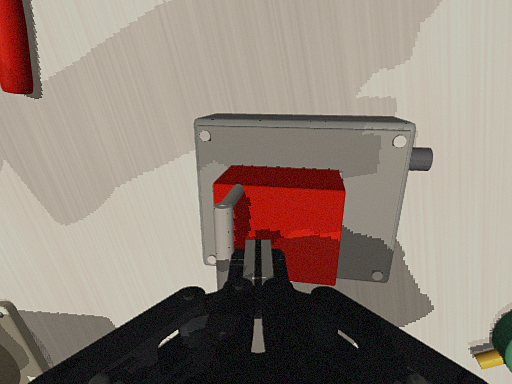

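13 N against the closed stop: shut. Backing off rearward, then up and away.

arm_command --moves '[0,0,0.006,0,0,0,1,0,0,0.008,0,0,0,1,-0.015,0,0.003,0,0,0,1,-0.03,0,0,0,0,0,1,-0.03,0,0,0,0,0,1,-0.03,0,0,0,0,0,1,-0.03,0,0,0,0,0,1,-0.01,0,0,0,0,0,1,0,0,0,0,0,0,1,0,0,0,0,0,0,1]'

```text
clock: 15.72
eef_pos: [0.5638, 0.1869, 0.4437]
tool_rot: [0.079, 0.76, -0.072, 0.64]
ft_force: [1.3, -0.6, -0.7]
grip_width: 0.0001
```

```bash
python3 look.py 23 wrist side scene
python3 - <<'E'
from h import *
from workcell import bot
import cv2
C=bot.get_calibration('side')
for th in(0,.07,.14,.2):
    a=np.radians(128.5)-th; print(th,[proj(C['mtx'],C['world_from_camera'],box(30+99.6*np.cos(a),y,64+99.6*np.sin(a))) for y in(31,-31)])
a=cv2.imread("pics/side_23.png")[220:340,150:285]; cv2.imwrite("pics/z23.png",cv2.resize(a,None,fx=5,fy=5,interpolation=cv2.INTER_CUBIC))
E
```

```text
t 15.7167 box [ 26.8815  -0.0449 290.8916] F [ 1.3407 -0.6215 -0.6992] w 0.00014309412593791447 j [0.3035 0.5024 0.4796 1.7002 0.0762 2.084 ]
tcp [0.5638 0.1869 0.4437] rot [ 0.0791  0.7605 -0.0725  0.6405]
0 [array([211.2555, 256.2795]), array([238.2968, 231.9823])]
0.07 [array([208.3179, 252.6968]), array([235.5467, 228.6218])]
0.14 [array([205.2775, 249.1937]), array([232.6809, 225.353 ])]
0.2 [array([202.6062, 246.2735]), array([230.1478, 222.6412])]
```

View pics/z23.png

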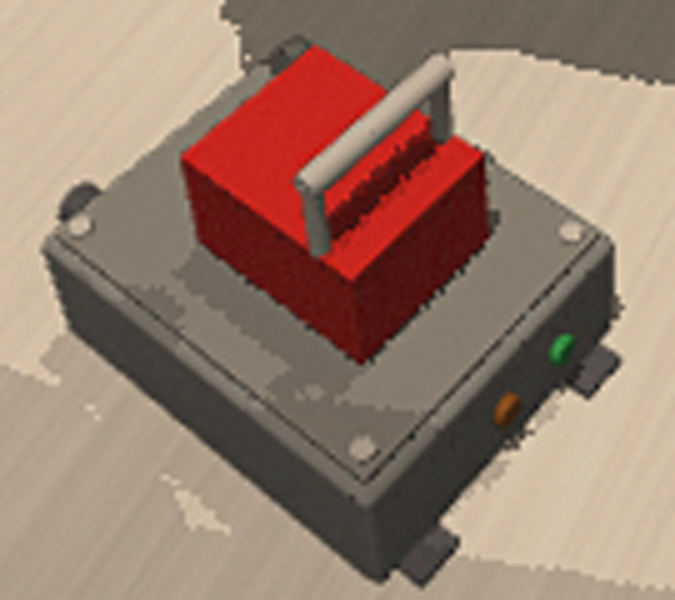

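View pics/side_23.png

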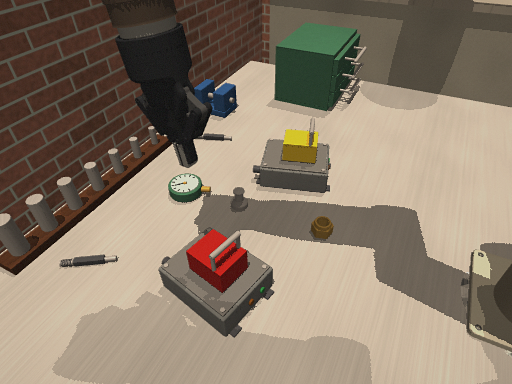

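The bar ends sit at the same pixels as in the first picture ((211,256) and (238,232)), which match the projected position at 0 rad. The yellow guard is shut and the gripper is clear.

```bash
python3 -c "
from workcell import bot
print(bot.job_done())"
```

```text
the job is handed in; nothing more can be done
None
```

I armed the test pump and handed the job in at about 15.8 s. The red guard was swung back to its stop, the toggle flipped onto its hinge-side stop, and the guard pushed shut again. No verdict was reported.

**Last checks**
- **Red guard:** the bar is at the same pixels in the side view as before I started, and they match the projected 0 rad position. I pushed it against the closed stop with about 16 N before backing away.
- **Toggle:** after the flip, before closing the guard, its head was within about 3 px of where a full "on" lean would put it. It is now hidden under the shut guard, so I could not check it again. The measured lean came out slightly beyond the stop, which I put down to picture error.
- **Yellow guard:** it looks shut in the last side view, and I never went near it.
- **Gripper:** it is well clear of everything, with only residual force readings of about 1.6 N.

**What disagreed**
- **Box corners:** the box's top corners measured 5–9 mm low, probably because they are rounded. I set the box's position and turn mainly from the guard and bar, which came within 1.5 mm (bar) and about 4 mm (guard top) of the stated heights.
- **Stalled closing push:** the first push to close the guard stalled at about 1 rad because the fingers rode up behind the bar. I backed off, lowered them and pushed again, which closed it.

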